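Clear the mallet and hold the die chest open

ROBOT

A 6-joint arm with a two-finger parallel gripper is mounted at the origin on the work surface. World frame = base frame: x ahead of the robot, y to its left, z up, the work surface at z = 0. Lengths are in mm, angles in rad, forces in N, time in s.
With the tool pointing down it reaches from about 350 to 775 mm from the base axis. Payload 7.3 kg.
Tool frame: the origin (TCP) lies at the very end of the fingers, on their centre line; the grasp point (between the pads) lies 19 mm behind it (bot.grip_point_offset is the distance from the TCP to the grasp point, in mm); z points along the fingers, y is the line along which they close (so a half turn about z gives the same grasp; the last joint's range is limited). The gripper opens to 92 mm and grips with 3 to 60 N. Pads are 19 mm wide; open, the fingers measure 130 mm over their backs; the gripper's body (75 mm by 190 mm) begins 47 mm behind the grasp point.
Start: joints at [-1.284, 0.342, 1.524, -0, 1.275, -0.146], TCP at [220.216, -476.602, 226.741] pointing down, gripper open.
Joint ranges: [-2.53, 2.53], [-0.77, 2.02], [0.04, 2.7], [-1, 4.14], [0.28, 2.66], [-3.11, 3.11]. Speed limits (rad/s): [2.57, 2.57, 3.14, 3.14, 3.14, 3.14].

INTERFACE

Orientations are given as [roll, pitch, yaw] about the fixed x, y, z axes, in that order (R = Rz(yaw) Ry(pitch) Rx(roll)).
In Python, from plant import bot gives the robot as it stands. The module is installed in compiled form; this text tells all that it offers.
- The arm moves only by the shell command python3 -m jog 'ROWS' [OPENING]. ROWS is JSON, a list of rows, each a list of 6 numbers: the shift along the tool's x, y, z in mm, then the turn, a rotation vector about the tool's x, y, z in rad. In form: [[dx, dy, dz, rx, ry, rz], ...]. A call has 1 to 12 rows; each row shifts and turns the commanded pose from where the row before left it, along the tool's axes as they then stand; what a row does not reach is not made up. A row lasts 1/10 s, in which the tool goes at most 50 mm and 8.59 degrees, less where a joint would pass 70% of its speed; a pose out of reach is approached as far as the arm can. A call with a gripper value outside its range is refused whole. OPENING is the opening in per cent of the stroke, from 0 (shut) to 100 (fully open), set as the call begins (- or left out, the last holds). The fingers move at their own pace and stop on an object; the grip force is fixed at half the most. Time passes only in rows, so rows that do not move let the fingers close. It gives the time, the measured TCP pose, the force, the opening and the grip force at its end, in the units of the state.
- bot.get_obs(): the state, without advancing time (a new reading comes with each control period).
- bot.capture(name): name is "scene" or "top" or "wrist"; returns the picture (400x640x3 uint8, red, green, blue); there is no depth.
- bot.camera_model(name): a dict with "fx", "fy", "cx", "cy" (pixels), "position" and "orientation" of the camera in the world; the wrist camera has in their place "T_tool_cam" (4x4, takes a point from camera to tool coordinates, whose origin is the TCP and whose axes are the flange's). Camera axes: x right, y down, z forward; pixel columns grow to the right and rows downward; lengths in mm; the calibration is good to about 2 mm. A picture is of the moment at which its call begins: read the wrist's pose just before it. camera_model takes no time and is no camera call.
- bot.close_job(): hands the job in; it is judged then, once.
Trained networks look in the newest picture that a camera, given by its name, has taken for a name from the list of things; names that differ only in an ending like _2 or _b are one class to them, and where a whole thing is asked for, a point or a joint stands for the part that bears it (a point fixed in the world has none). Each returns a list of dicts, best first, with "p" (0 to 1); they miss things now and then, are a little off and sometimes report something else, mostly with a low value. They report only what shows in the picture. A call takes as long as a camera call.
- bot.outline_of(target, camera): "mask" (400x640 bool, what is visible of it) and "pixel" ([column, row] in pixels, amid what is visible of it).
The state is a dict: "time": time; "joint_positions": joint angles; "dq": joint speeds; "tau": joint torques, N m; "tool_pos": TCP position; "tcp_rot": TCP orientation; "contact_force": force on the tool from outside, world axes, zero at the start; "moment": the same for the moment, N m; "grip_width": finger opening in mm; "finger_force": force on a finger pad.
Only numpy, scipy, OpenCV 4.12 (cv2) and the standard library are available. Lean on these libraries where they do the work, as an engineer would, in place of code of your own. Each camera call takes 0.05 s, during which the arm holds its last target. There are 200 camera calls.

TASK

I need both hands free to lift the dies out of the blue chest: take the mallet off its lid and lay it, not drop it, on the green mat. Then raise the lid by its red handle to 60 degrees from closed and finish while still holding it there, because it falls shut when let go; do not let it drop, and leave the other things on the bench where they are.

Things in the scene. Friction and masses are not known exactly. Their poses are not given: they have to be found in the camera images.
- chest: blue steel chest fixed to the bench, 220 mm (x, front to back) x 260 mm (y) x 100 mm high without its lid; three dies inside. Origin under its centre, z up, its front (handle side) faces its own -x; turned up to 0.32 rad from the world axes. May stand left or right, the mat on the other side.
- lid (a joint): angle of the chest's lid, a blue plate 220 x 260 x 8 mm: 0 closed (its top 108 mm above the bench), growing as it opens upward about the hinge on the chest's far rim; 60 degrees is 1.047 rad; it stops at 1.45 rad. Plate and handle weigh about 0.5 kg (0.35 to 0.7); nothing holds it open.
- lid_hinge (a point): middle of the lid's hinge axis: on the far top rim of the chest, 110 mm towards the chest's +x from its centre, 100 mm above the bench; the axis runs along the chest's y
- lid_handle (a point): red round bar, 22 mm across, 44 mm long along the chest's y; its axis 35 mm in front of the lid's front edge, on a central bracket 16 mm wide, 6 mm thick; its two ends are free to be pinched from above, and it can turn between the pads. Origin: the bar's centre, 255 mm before the hinge axis, 104 mm above the bench when closed; axes turn with the lid
- mallet: mallet, 0.3 to 0.42 kg, 237 mm long, lying level on the closed lid, handle roughly along the chest's y: steel cylindrical head 44 mm across, 92 mm long, white faces; pale wooden handle 22 mm across; black round butt 44 mm across. Origin on the underside below the head's centre; x from butt to head, y along the head's length, z up as it starts
- mallet_grip (a point): point on the wooden handle's axis near the balance point, 55 mm from the head's centre, 22 mm above what it lies on
- mallet_head (a point): centre of the mallet's head
- mallet_butt (a point): centre of the mallet's butt, 208 mm from the head's centre
- mat: green mat fixed to the bench, 180 mm (x) x 340 mm (y, its long side) x 4 mm; origin under its centre
- rivet_jar: jar of rivets, amber glass with red cap, 60 mm across, 85 mm tall; origin under its centre
- dolly: domed dark steel dolly, 72 mm across, 52 mm tall; origin under its centre
- ball_hammer: ball hammer with a wooden handle, 260 mm long, lying flat; origin under its middle
- oil_can: green oil can, 64 mm across, 120 mm tall; origin under its centre
- frame_pattern: black open rectangular frame with cross bars, 200 x 118 x 22 mm; origin under its centre
- step_block: dark steel cross-shaped block, 160 x 110 x 28 mm; origin under its centre

How it is judged (in metres and radians):
On the way, in this order (a step that is already met when the one before it is completed fails the run):
1. the mallet lies on the mat, let go and at rest, the lid still closed (x of mallet_head in the frame of mat between -0.09 and 0.09 m and y of mallet_head in the frame of mat between -0.17 and 0.17 m and x of mallet_butt in the frame of mat between -0.1 and 0.1 m and y of mallet_butt in the frame of mat between -0.18 and 0.18 m and z of each of mallet_head, mallet_butt in the frame of mat below 0.035 m and contact force between each of the arm, the fingers and mallet below 0.1 N and linear speed of mallet below 0.05 m/s and value of joint lid below 0.1 rad), for 0.2 s.
2. the lid is held at 60 degrees by its handle (value of joint lid between 0.925 and 1.169 rad and velocity of joint lid between -0.15 and 0.15 rad/s and contact force between the fingers and lid_c2 above 0.5 N), for 0.3 s.
At the end, for the whole second after the job is handed in: The lid stands still at 60 degrees (53 to 67) with the fingers bearing on its red handle, while the mallet lies flat and untouched on the mat (head centre within the mat's edge, butt no more than 10 mm over it) (all of step 2 and x of mallet_head in the frame of mat between -0.09 and 0.09 m and y of mallet_head in the frame of mat between -0.17 and 0.17 m and x of mallet_butt in the frame of mat between -0.1 and 0.1 m and y of mallet_butt in the frame of mat between -0.18 and 0.18 m and z of each of mallet_head, mallet_butt in the frame of mat below 0.035 m and contact force between each of the arm, the fingers and mallet below 0.1 N and linear speed of mallet below 0.05 m/s); the arm keeps its last pose, push and grip.
It fails at once if the lid was opened with the mallet on it (value of joint lid above 0.12 rad and contact force between chest and mallet above 0.3 N).
It fails at once if the mallet was dropped (fell faster than 0.7 m/s, from more than about 25 mm) (contact force between the fingers and mallet below 0.1 N and linear speed of mallet above 0.7 m/s).
It fails at once if the lid was let drop (closing faster than 2 rad/s) (velocity of joint lid below -2 rad/s).
It fails at once if another thing on the bench was moved by more than 30 mm (distance of any of rivet_jar, dolly, ball_hammer, oil_can, frame_pattern, step_block from where it was at the start of the episode above 0.03 m).
It also fails if it takes over 58 s, if anything falls off the work surface, if the arm or the gripper's body presses on something with over 40 N, if the wrist force passes 120 N, or if a joint passes its speed limit or range.

## Working session

There is one attempt and no reset: what is moved stays moved. The work goes in short steps, Python scripts to look and compute and a shell command to move; the robot and the scene stay as the last step left them, time stands still between calls to the robot, and variables do not carry over. Pictures are saved under pics/ and viewed, at most 10 in all, crops included, and the job is handed in when it is done.

```bash
mkdir -p pics; cat > h.py <<'E'
import numpy as np, cv2
from scipy.spatial.transform import Rotation as R
from plant import bot
def rot(o):
    o=np.array(o,float)
    if o.shape==(3,3): return o
    if o.shape==(4,): return R.from_quat(o).as_matrix()
    return R.from_euler('xyz',o).as_matrix()
def cam(name,obs=None):
    m=bot.camera_model(name)
    if 'T_tool_cam' in m:
        T=np.eye(4);T[:3,:3]=rot(obs['tcp_rot']);T[:3,3]=obs['tool_pos'];T=T@np.array(m['T_tool_cam'])
        return m,T[:3,3],T[:3,:3]
    return m,np.array(m['position'],float),rot(m['orientation'])
def ray(c,px,z):
    m,p,Rm=c
    px=np.atleast_2d(px).astype(float)
    d=np.c_[(px[:,0]-m['cx'])/m['fx'],(px[:,1]-m['cy'])/m['fy'],np.ones(len(px))]@Rm.T
    return p+d*((z-p[2])/d[:,2])[:,None]
def proj(c,P):
    m,p,Rm=c
    q=(np.atleast_2d(P)-p)@Rm
    return np.c_[q[:,0]/q[:,2]*m['fx']+m['cx'],q[:,1]/q[:,2]*m['fy']+m['cy']]
def save(img,n): cv2.imwrite('pics/'+n+'.png',img[:,:,::-1])
E
python3 - <<'E'
from h import *
o=bot.get_obs();print(o)
for n in('top','scene'):
    print(n,bot.camera_model(n))
    im=bot.capture(n);save(im,n+'0')
    c=cam(n)
    for t in('chest','lid_handle','mallet','mallet_head','mallet_butt','mat','rivet_jar','dolly','ball_hammer','oil_can','frame_pattern','step_block'):
        for r in bot.outline_of(t,n)[:2]:
            k=cv2.minAreaRect(cv2.findNonZero(r['mask'].astype(np.uint8)))
            print(t,round(r['p'],2),np.round(r['pixel']),ray(c,r['pixel'],0)[0].round(),np.round(k[0]),np.round(k[1]),round(k[2]))
E
```

```text
{'time': 0.0, 'joint_positions': array([-1.28401482e+00,  3.42725732e-01,  1.52502122e+00,  2.25150373e-06,
        1.27538318e+00, -1.46014165e-01]), 'dq': array([ 8.07246127e-05, -1.54809275e-03,  6.84185011e-04, -2.43205894e-04,
        4.97502695e-04,  9.32520396e-05]), 'tau': array([ 1.08306347e-03, -4.31236660e+01, -2.44221604e+01,  7.19236792e-02,
        5.59701410e-02, -1.09149125e-04]), 'tool_pos': array([ 220.08884304, -476.1945847 ,  226.04192914]), 'tcp_rot': array([-3.14007184e+00, -2.25827669e-04,  4.32794838e-01]), 'contact_force': array([ 0.03392026, -0.40758506,  0.10749035]), 'moment': array([-0.01332151, -0.04203883, -0.01456971]), 'finger_force': 0.0, 'grip_width': 91.96397974136174}
top {'fx': 375.37200032078067, 'fy': 375.37200032078067, 'cx': 318.9696372528419, 'cy': 201.09189925986564, 'position': array([ 529.26852259,  -12.99001896, 1286.9923646 ]), 'orientation': array([-3.09659974,  0.0215912 , -1.59899646])}
chest 0.8 [260. 206.] [576. 216.   0.] [256. 205.] [88. 85.] 83
lid_handle 0.68 [256. 207.] [573. 231.   0.] [254. 206.] [85. 82.] 82
mallet 0.83 [23
[... 1308 characters left out ...]
3.] 22
mallet_butt 0.83 [356. 156.] [531. 436.   0.] [356. 164.] [22. 43.] 23
mallet_butt 0.35 [339. 252.] [ 758. -136.    0.] [338. 252.] [36. 19.] 90
mat 0.62 [281. 262.] [ 605. -287.    0.] [279. 261.] [49. 91.] 36
mat 0.38 [343. 175.] [554. 270.   0.] [343. 176.] [70. 59.] 15
rivet_jar 0.61 [277. 193.] [372.  12.   0.] [277. 192.] [23. 14.] 90
dolly 0.54 [352. 241.] [772. -67.   0.] [353. 242.] [17. 13.] 86
ball_hammer 0.94 [378. 203.] [765. 183.   0.] [377. 207.] [21. 49.] 45
oil_can 0.95 [340. 251.] [ 757. -133.    0.] [336. 251.] [20. 35.] 5
frame_pattern 0.72 [176. 296.] [ 398. -583.    0.] [183. 298.] [68. 40.] 22
step_block 0.58 [363. 139.] [496. 588.   0.] [362. 138.] [31. 14.] 15
```

```bash
python3 -c "
import cv2
a=cv2.imread('pics/top0.png')[110:290,120:440];cv2.imwrite('pics/top0c.png',cv2.resize(a,None,fx=2.5,fy=2.5,interpolation=cv2.INTER_CUBIC))"
```

```text
(no output)
```

View pics/top0c.png

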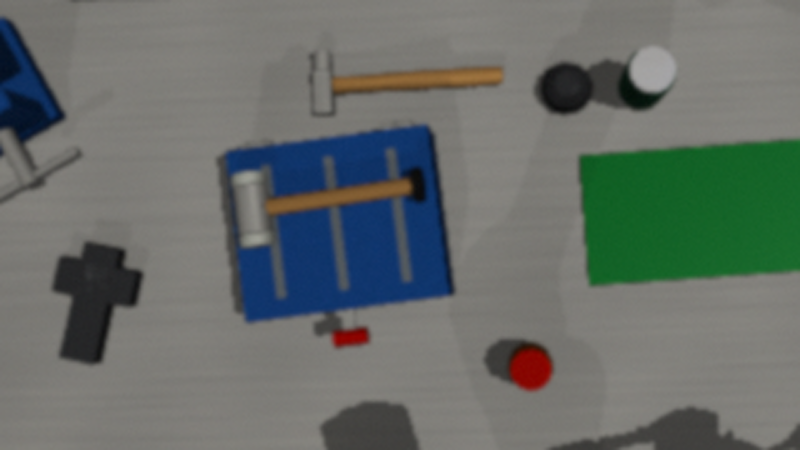

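Top view: chest on the left with red bar at about (260,245). The mallet head is at (220,193) and its butt at (286,184). The mat is on the right, columns 352 to 454; the jar is near (332,257).

```bash
python3 - <<'E'
from h import *
f=lambda L:[(x/2.5+120,y/2.5+110) for x,y in L]
c=cam('top')
lid=ray(c,f([(247,320),(452,293),(430,126),(227,152)]),108);print('lid',lid.round(),lid.mean(0).round())
d=lid[0]-lid[1];print('yaw',np.arctan2(-d[0],d[1]), 'len',np.linalg.norm(d))
print('bar',ray(c,f([(334,339),(368,335),(351,337)]),115).round())
m=ray(c,f([(250,208),(416,185)]),130);print('mallet',m.round(),m[0]+(m[1]-m[0])/np.linalg.norm(m[1]-m[0])*55)
bot.capture('top');r=bot.outline_of('mat','top')[0]['mask'].astype(np.uint8)
k=cv2.minAreaRect(cv2.findNonZero(r));b=ray(c,cv2.boxPoints(k),4);print('mat',b.round(),b.mean(0).round())
print(ray(c,f([(530,368)]),85))
E
```

```text
lid [[476. 330. 108.]
 [503.  70. 108.]
 [714.  93. 108.]
 [689. 352. 108.]] [596. 211. 108.]
yaw 0.10287106052799257 len 260.71042472339644
bar [[450. 219. 115.]
 [454. 176. 115.]
 [452. 197. 115.]]
mallet [[616. 317. 130.]
 [638. 110. 130.]] [621.47495185 262.55696691 130.        ]
mat [[ 687.  -95.    4.]
 [ 699. -443.    4.]
 [ 517. -447.    4.]
 [ 505. -101.    4.]] [ 602. -271.    4.]
[[404.23543572 -24.98931017  85.        ]]
```

```bash
python3 -m jog '[[0,0,0,0,0,-0.138],[0,0,0,0,0,-0.138],[0,0,0,0,0,-0.138],[0,0,0,0,0,-0.138],[0,0,0,0,0,-0.138],[0,0,0,0,0,-0.138],[0,0,0,0,0,-0.138],[0,0,0,0,0,-0.138],[0,0,0,0,0,-0.138],[10,7,0,0,0,0]]' 100
```

```text
time: 2.4
tool_pos: [225.8, -466.4, 226.6]
tcp_rot: [-3.141, 0.0, 1.675]
contact_force: [0.9, -0.3, 0.2]
grip_width: 91.7
finger_force: 0.0
```

```bash
python3 -m jog '[[31,21,0,0,0,0],[31,21,-2,0,0,0],[31,21,-2,0,0,0],[31,21,-2,0,0,0],[31,21,-2,0,0,0],[31,21,-2,0,0,0],[31,21,-2,0,0,0],[31,21,-2,0,0,0],[31,21,-2,0,0,0],[31,21,-2,0,0,0],[31,21,-2,0,0,0]]' && python3 -m jog '[[31,21,-2,0,0,0],[31,21,-2,0,0,0],[31,21,0,0,0,0],[31,21,0,0,0,0],[31,21,0,0,0,0],[31,21,0,0,0,0],[31,21,0,0,0,0],[31,21,0,0,0,0],[31,21,0,0,0,0],[31,21,0,0,0,0],[31,21,0,0,0,0],[0,0,0,0,0,0]]' && python3 - <<'E'
from h import *
o=bot.get_obs();print(o['tool_pos'],o['tcp_rot'],bot.camera_model('wrist'))
save(bot.capture('wrist'),'w1')
for t in('mallet','mallet_head','mallet_butt'):
    for r in bot.outline_of(t,'wrist')[:2]: print(t,r['p'],r['pixel'],ray(cam('wrist',o),r['pixel'],130))
E
```

```text
time: 3.5
tool_pos: [420.7, -100.6, 247.0]
tcp_rot: [3.141, 0.0, 1.671]
contact_force: [0.7, -0.3, 0.4]
grip_width: 91.5
finger_force: 0.0
time: 4.7
tool_pos: [614.7, 264.9, 249.1]
tcp_rot: [-3.14, -0.001, 1.675]
contact_force: [-0.3, 0.1, -0.5]
grip_width: 91.6
finger_force: 0.0
[614.73977266 264.87002154 249.053659  ] [-3.14043983e+00 -1.13359691e-03  1.67458296e+00] {'fx': 275.95700822347544, 'fy': 275.95700822347544, 'cx': 317.07797152671793, 'cy': 202.13229512112778, 'T_tool_cam': array([[ 6.87222587e-04, -9.64182219e-01, -2.65239847e-01,
         7.08592974e+01],
       [ 9.99999749e-01,  6.17575531e-04,  3.45977686e-04,
         4.52270615e-01],
       [-1.69779894e-04, -2.65240018e-01,  9.64182402e-01,
        -1.58889947e+02],
       [ 0.00000000e+00,  0.00000000e+00,  0.00000000e+00,
         1.00000000e+00]])}
mallet 0.67 [323.9, 162.6] [[618.24190923 301.16762083 130.        ]]
mallet_head 0.91 [322.7, 158.3] [[616.57217497 305.31069378 130.        ]]
mallet_butt 0.89 [319.4, 162.5] [[613.73413075 300.79596815 130.        ]]
mallet_butt 0.36 [434.6, 203.9] [[738.17077289 270.4234406  130.        ]]
```

View pics/w1.png

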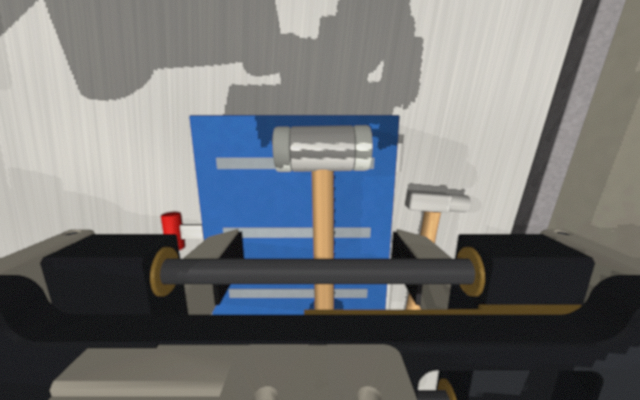

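Wrist view: the mallet head is at about (322,149) with its handle running straight down at col 323 to 324. The handle lines up with the tool; the red bar end is at (172,231).

```bash
python3 - <<'E'
from h import *
o=bot.get_obs();c=cam('wrist',o)
P=ray(c,[(322,149),(322.5,180),(324,300)],130);print(P.round(1))
print(((P-o['tool_pos'])@rot(o['tcp_rot'])).round(1))
print(ray(c,(172,231),104))
E
```

```text
[[614.6 309.1 130. ]
 [618.4 277.9 130. ]
 [635.5 137.  130. ]]
[[  48.9    5.4  120.7]
 [  17.5    6.1  120.8]
 [-124.3    8.7  120.8]]
[[448.93231341 193.85797002 104.        ]]
```

```bash
python3 -m jog '[[0,3,20,0,0,0],[0,3,20,0,0,0],[0,0,20,0,0,0],[0,0,20,0,0,0],[0,0,20,0,0,0],[0,0,14,0,0,0],[0,0,12,0,0,0],[0,0,8,0,0,0],[0,0,0,0,0,0],[0,0,0,0,0,0]]' && python3 -m jog '[[0,0,0,0,0,0],[0,0,0,0,0,0],[0,0,0,0,0,0],[0,0,0,0,0,0],[0,0,0,0,0,0],[0,0,0,0,0,0],[0,0,0,0,0,0],[0,0,0,0,0,0],[0,0,0,0,0,0],[0,0,0,0,0,0]]' 0
```

```text
time: 5.9
tool_pos: [621.1, 261.0, 117.3]
tcp_rot: [3.141, -0.0, 1.675]
contact_force: [-1.0, -1.2, 0.9]
grip_width: 91.9
finger_force: 0.0
time: 6.9
tool_pos: [620.8, 260.9, 116.7]
tcp_rot: [-3.141, 0.0, 1.675]
contact_force: [0.1, 0.3, 0.2]
grip_width: 20.9
finger_force: 30.0
```

```bash
python3 -m jog '[[0,0,-3,0,0,0],[0,0,-8,0,0,0],[0,0,-15,0,0,0],[0,0,-20,0,0,0],[0,0,-14,0,0,0],[0,0,0,0,0,0],[-10,-2,0,0,0,0],[-20,-3,0,0,0,0],[-30,-5,0,0,0,0],[-38,-6,0,0,0,0],[-40,-6,0,0,0,0],[-40,-6,0,0,0,0]]' && python3 -m jog '[[-40,-6,0,0,0,0],[-40,-6,0,0,0,0],[-40,-6,0,0,0,0],[-40,-6,0,0,0,0],[-40,-6,0,0,0,0],[-40,-6,0,0,0,0],[-30,-5,0,0,0,0],[-20,-3,0,0,0,0],[-10,-2,0,0,0,0],[0,0,0,0,0,0],[0,0,0,0,0,0]]' && python3 - <<'E'
from h import *
o=bot.get_obs();print(o['tool_pos'],o['contact_force'],o['moment'])
for n in('wrist','top'):save(bot.capture(n),n+'2')
a=cv2.imread('pics/wrist2.png');b=cv2.imread('pics/top2.png')[100:300,300:500]
cv2.imwrite('pics/c2.png',np.hstack([cv2.resize(a,(400,250)),cv2.resize(b,(250,250))]))
E
```

```text
time: 8.1
tool_pos: [610.2, 77.9, 175.6]
tcp_rot: [-3.139, 0.0, 1.674]
contact_force: [0.1, 0.3, -4.7]
grip_width: 21.1
finger_force: 30.0
time: 9.2
tool_pos: [596.7, -221.0, 176.5]
tcp_rot: [-3.141, -0.001, 1.675]
contact_force: [-0.2, 0.8, -4.4]
grip_width: 20.8
finger_force: 30.0
[ 596.70417271 -221.01175104  176.48912504] [-0.17175744  0.77035834 -4.39131706] [-0.11028049 -0.07162068 -0.00919794]
```

View pics/c2.png

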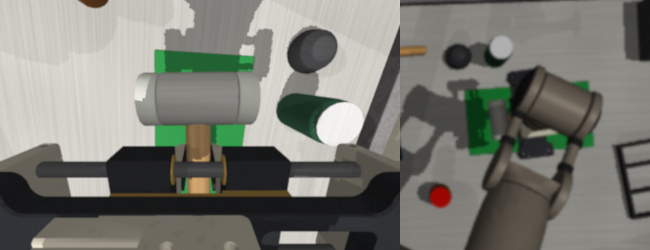

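The mallet hangs level in the grip over the mat: head near (197,98) in the left panel, green around it on all sides. Lower it.

```bash
python3 -m jog '[[0,0,10,0,0,0],[0,0,25,0,0,0],[0,0,30,0,0,0],[0,0,30,0,0,0],[0,0,25,0,0,0],[0,0,15,0,0,0],[0,0,10,0,0,0],[0,0,7,0,0,0],[0,0,4,0,0,0],[0,0,2,0,0,0],[0,0,0,0,0,0],[0,0,0,0,0,0]]'
```

```text
time: 10.5
tool_pos: [597.2, -222.4, 19.5]
tcp_rot: [3.14, 0.001, 1.675]
contact_force: [-0.5, -0.5, -3.6]
grip_width: 20.9
finger_force: 30.0
```

```bash
python3 -m jog '[[0,0,2,0,0,0],[0,0,1,0,0,0],[0,0,1,0,0,0],[0,0,1,0,0,0],[0,0,0,0,0,0],[0,0,0,0,0,0]]'
```

```text
time: 11.1
tool_pos: [596.8, -222.1, 13.7]
tcp_rot: [-3.142, 0.0, 1.675]
contact_force: [0.1, 0.2, -4.2]
grip_width: 21.0
finger_force: 30.0
```

```bash
python3 -m jog '[[0,0,1,0,0,0],[0,0,0.5,0,0,0],[0,0,0,0,0,0],[0,0,0,0,0,0]]'
```

```text
time: 11.5
tool_pos: [597.0, -222.4, 12.7]
tcp_rot: [3.141, 0.001, 1.675]
contact_force: [-1.6, -0.6, 0.3]
grip_width: 21.5
finger_force: 30.0
```

Touched down. Open, then rise.

```bash
python3 -m jog '[[0,0,0,0,0,0],[0,0,0,0,0,0],[0,0,0,0,0,0],[0,0,0,0,0,0],[0,0,0,0,0,0],[0,0,0,0,0,0],[0,0,0,0,0,0],[0,0,0,0,0,0],[0,0,0,0,0,0],[0,0,0,0,0,0]]' 100 && python3 -m jog '[[0,0,-5,0,0,0],[0,0,-15,0,0,0],[0,0,-30,0,0,0],[0,0,-40,0,0,0],[0,0,-40,0,0,0],[0,0,-40,0,0,0],[0,0,-40,0,0,0],[0,0,-20,0,0,0],[0,0,0,0,0,0]]'
python3 - <<'E'
from h import *
o=bot.get_obs();save(bot.capture('wrist'),'w3')
E
```

```text
time: 12.5
tool_pos: [596.8, -222.2, 12.2]
tcp_rot: [3.142, 0.0, 1.675]
contact_force: [-0.5, -0.2, -0.2]
grip_width: 90.8
finger_force: 0.0
time: 13.4
tool_pos: [598.2, -222.7, 247.8]
tcp_rot: [3.134, 0.005, 1.675]
contact_force: [-0.4, -0.5, -0.5]
grip_width: 91.8
finger_force: 0.0
```

View pics/w3.png

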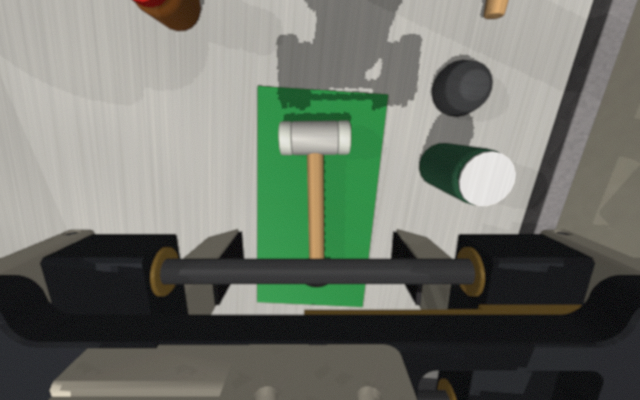

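Mallet lies flat on the mat (head (315,138), butt (316,283)), inside the green edges. On to the lid handle.

```bash
python3 -m jog '[[39,-9,0,0,0,0],[39,-9,0,0,0,0],[39,-9,0,0,0,0],[39,-9,0,0,0,0],[39,-9,0,0,0,0],[39,-9,0,0,0,0],[39,-9,0,0,0,0],[39,-10,0,0,0,0],[39,-10,0,0,0,0],[39,-10,0,0,0,0],[39,-10,0,0,0,0]]' && python3 -m jog '[[0,0,0,0,0,-0.143],[0,0,0,0,0,-0.143],[0,0,0,0,0,-0.143],[0,0,0,0,0,-0.143],[0,0,0,0,0,-0.143],[0,0,0,0,0,-0.143],[0,0,0,0,0,-0.143],[0,0,0,0,0,-0.143],[0,0,0,0,0,-0.143],[0,0,0,0,0,-0.143],[0,0,0,0,0,-0.142],[0,0,0,0,0,0]]'
python3 - <<'E'
from h import *
o=bot.get_obs();print(o['tool_pos'],o['tcp_rot'],o['joint_positions'])
save(bot.capture('wrist'),'w4')
for r in bot.outline_of('lid_handle','wrist')[:2]: print(r['p'],r['pixel'])
E
```

```text
time: 14.55
tool_pos: [448.2, 195.0, 241.0]
tcp_rot: [-3.139, 0.0, 1.675]
contact_force: [0.8, -0.8, -0.3]
grip_width: 92.0
finger_force: 0.0
time: 15.75
tool_pos: [449.0, 193.6, 241.0]
tcp_rot: [-3.141, -0.003, -3.035]
contact_force: [-0.6, -0.8, 0.2]
grip_width: 91.5
finger_force: 0.0
[449.0297476  193.6216867  240.98296657] [-3.14106257e+00 -2.61493173e-03 -3.03512953e+00] [ 2.50327832e-01  2.65902268e-01  1.59244529e+00 -1.55992700e-04
  1.28590901e+00 -1.42688827e+00]
0.81 [315.6, 254.6]
0.73 [321.7, 243.5]
```

View pics/w4.png

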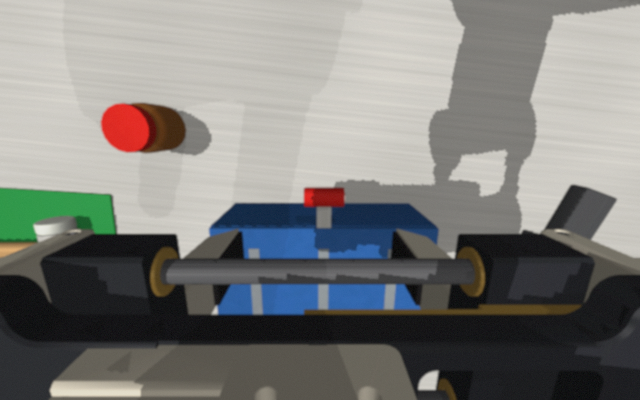

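The red bar's centre is at (324,197), ends at columns 304 and 344, level in the picture.

```bash
python3 - <<'E'
from h import *
o=bot.get_obs();c=cam('wrist',o)
P=ray(c,[(304.5,197.5),(344,196.5),(324.2,197)],107);print(P.round(1))
print(((P-o['tool_pos'])@rot(o['tcp_rot'])).round(1))
print(proj(c,o['tool_pos']+[0,0,-134]))
E
```

```text
[[455.1 180.  107. ]
 [449.5 223.  107. ]
 [452.3 201.4 107. ]]
[[ -4.6 -14.2 134.4]
 [ -3.4  29.1 134.4]
 [ -4.    7.4 134.4]]
[[317.48938802 193.73561483]]
```

```bash
python3 -m jog '[[-2,4,20,0,0,0],[-2,3,25,0,0,0],[0,0,25,0,0,0],[0,0,25,0,0,0],[0,0,20,0,0,0],[0,0,15,0,0,0],[0,0,12,0,0,0],[0,0,8,0,0,0],[0,0,4,0,0,0],[0,0,0,0,0,0],[0,0,0,0,0,0]]' && python3 -m jog '[[0,0,0,0,0,0],[0,0,0,0,0,0],[0,0,0,0,0,0],[0,0,0,0,0,0],[0,0,0,0,0,0],[0,0,0,0,0,0],[0,0,0,0,0,0],[0,0,0,0,0,0]]' 0 
python3 - <<'E'
from h import *
save(bot.capture('wrist'),'w5')
E
```

```text
time: 16.95
tool_pos: [453.4, 201.3, 88.6]
tcp_rot: [3.142, 0.001, -3.037]
contact_force: [-0.4, 1.1, 0.5]
grip_width: 92.0
finger_force: 0.0
time: 17.75
tool_pos: [453.1, 201.2, 88.2]
tcp_rot: [-3.141, 0.0, -3.036]
contact_force: [-0.1, -0.8, 0.6]
grip_width: 43.7
finger_force: 30.0
```

View pics/w5.png

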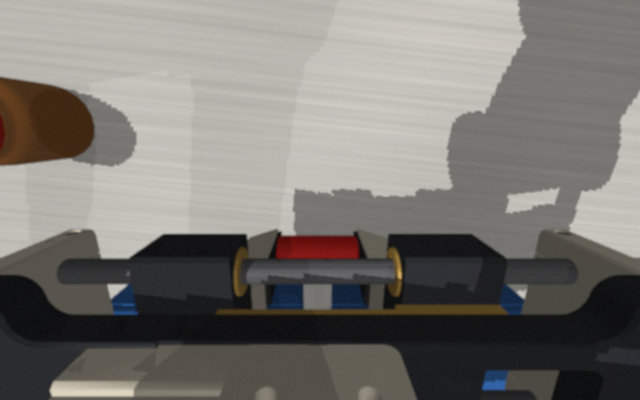

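Bar held by its ends (width 43.7; red bar between the pads at (318,248)). Raise along the arc.

```bash
python3 -m jog '[[-0.2,0,-5,0,0,0],[-0.4,0,-8.3,0,0,0],[-1.3,0,-13.3,0,0,0],[-1.9,0,-13.2,0,0,0],[-2.6,0,-13.1,0,0,0],[-3.3,0,-12.9,0,0,0],[-4,0,-12.7,0,0,0],[-4.7,0,-12.5,0,0,0],[-5.3,0,-12.3,0,0,0],[-5.9,0,-12,0,0,0],[-6.6,0,-11.6,0,0,0],[0,0,0,0,0,0]]'
```

```text
time: 19.0
tool_pos: [489.7, 205.1, 216.6]
tcp_rot: [3.141, 0.002, -3.037]
contact_force: [0.3, 0.5, -2.7]
grip_width: 43.8
finger_force: 30.0
```

```bash
python3 -m jog '[[-7.2,0,-11.3,0,0,0],[-7.7,0,-10.9,0,0,0],[-8.3,0,-10.5,0,0,0],[-8.8,0,-10,0,0,0],[-9.3,0,-9.5,0,0,0],[-9.8,0,-9,0,0,0],[-10.3,0,-8.5,0,0,0],[-10.7,0,-8,0,0,0],[-11.1,0,-7.4,0,0,0],[-8,0,-4.8,0,0,0],[-3.5,0,-2,0,0,0],[0,0,0,0,0,0]]' && python3 -m jog '[[0,0,0,0,0,0],[0,0,0,0,0,0],[0,0,0,0,0,0],[0,0,0,0,0,0],[0,0,0,0,0,0],[0,0,0,0,0,0]]'
python3 - <<'E'
from h import *
save(bot.capture('scene'),'s6')
a=cv2.imread('pics/s6.png')[90:330,200:440];cv2.imwrite('pics/s6c.png',cv2.resize(a,(600,600),interpolation=cv2.INTER_CUBIC))
E
```

```text
time: 20.2
tool_pos: [582.8, 214.8, 306.6]
tcp_rot: [-3.141, -0.002, -3.036]
contact_force: [-1.2, -0.5, -1.4]
grip_width: 43.7
finger_force: 30.0
time: 20.8
tool_pos: [583.2, 214.9, 306.8]
tcp_rot: [-3.141, -0.0, -3.036]
contact_force: [-1.0, -1.7, -3.5]
grip_width: 43.7
finger_force: 30.0
```

View pics/s6c.png

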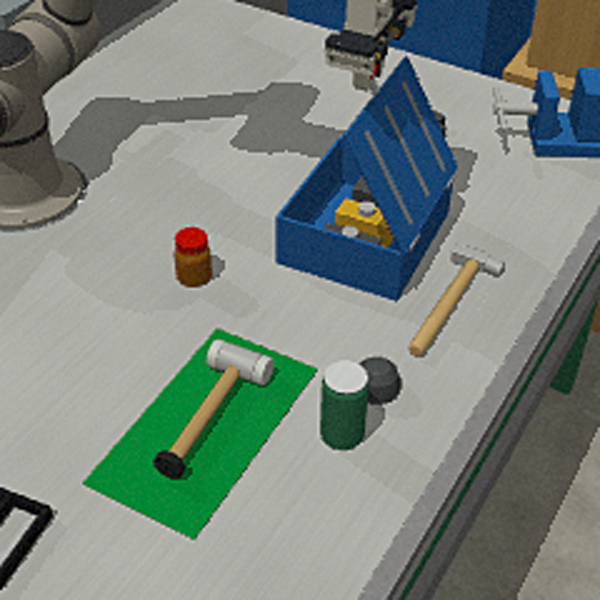

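The lid stands open at about 60° (bar moved 131 mm towards the hinge, 218 mm up), held by the gripper near (365,70). The mallet lies on the mat from (240,362) to (170,463).

```bash
python3 -c "
from plant import bot
print(bot.close_job())"
```

```text
the job is handed in; nothing more can be done
None
```

The job is handed in, with no verdict returned: the mallet was set down flat on the green mat, and the gripper is holding the lid by its red handle at about 60° (worked out from how far the handle moved).

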